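# Shut and bolt the beam hatch

## Task

Close up the laser beam enclosure using fingertips only, without pinching or lifting anything: first push its sliding hatch fully shut, then hold the long spring catch down with one fingertip while the other fingertip slides the bolt fully home through the hatch's staple. Then let the catch spring back up and move clear; leave the loose things around it where they are.

Things in the scene. Friction and masses are not known exactly. Their poses are not given: they have to be found in the camera images.
- enclosure: Low grey beam-enclosure box fixed to the table, 240 (x) x 320 (y) x 50 mm tall, with hatch, bolt and catch on its flat top. Origin: centre of its underside, on the table. Its x points away from the robot, y to the left (it stands turned by up to 0.4 rad), z up. 'Box x, y' (m) in the other entries are in this frame; heights are above the table.
- hatch (a joint): Opening of the sliding aluminium hatch, m: 0 = shut against the stop bar at its far side; up to 0.07 open (slid along box -x). Push along box +x to shut; friction 2.5 N, stays where left. Panel 100 (x) x 118 (y) x 5 mm, centre at box x 0.035 - opening, y 0.090. At its edge facing the bolt a steel staple, top 78 mm high, takes the bolt's end in a 28 mm gap.
- hatch_rib (a point): Centre of the top edge of the hatch's upright push rib: 8 mm thick (x), 60 mm long (y), 30 mm high, top 85 mm above the table, box y 0.095, box x 0.035 - opening. Free above and at both faces.
- bolt (a joint): Travel of the steel bolt along box +y, m: 0 = withdrawn, 0.045 = fully home (hard stop), through the staple; friction 1.5 N, stays where left. With the catch up it has about 10 mm of play, then the catch's tooth stops it; two more comb teeth stop it if the catch is let go midway. It enters the staple only if the hatch is shut to about 5 mm. Its 16 mm wide bar's top is 68 mm high, its straps 72 mm.
- bolt_tab (a point): Centre of the top edge of the upright thumb tab on the bolt: 32 mm wide (box x), 6 mm thick (box y), it stands from 68 to 103 mm above the table; box x 0.030, box y -0.090 + bolt travel. Push its -y face.
- catch (a joint): How far the spring catch is pressed down, m: 0 = up, 0.012 = bottomed. Moves straight down; about 2.7 N to start, 7 N when bottomed. The bolt is free when it is 6 mm down or more. Springs up by itself when let go, if the bolt is withdrawn or fully home.
- catch_top (a point): Centre of the top of the catch: a long flat dark ribbed plate beside the bolt, 32 mm wide (box x -0.050 to -0.018), 110 mm long (box y -0.145 to -0.035), parallel to the bolt; top 87 mm above the table when up. Its length lets a fingertip slide along it while another fingertip pushes the tab.
- objective_can: Loose bystander, to be left alone: black plastic microscope-objective canister, 32 mm across, 48 mm tall, standing on the enclosure's top near its far right edge. Origin: centre of its underside.
- oil_bottle: Loose bystander, to be left alone: white immersion-oil bottle, 28 mm across, 65 mm tall. Origin: centre of its underside.
- filter_cube: Loose bystander, to be left alone: black filter cube, 36 mm on a side. Origin: centre of its underside.
- slide_box: Loose bystander, to be left alone: grey slide box, 90 x 50 x 30 mm. Origin: centre of its underside.
- petri: Loose bystander, to be left alone: clear dish with a white lid, 56 mm across, 15 mm tall. Origin: centre of its underside.
- driver: Loose bystander, to be left alone: black-handled screwdriver, 170 mm long, lying in front of the enclosure. Origin: middle of the tool.
- mouse: Loose bystander, to be left alone: black computer mouse, 60 x 100 mm, 31 mm tall, beyond the enclosure. Origin: centre of its underside.

How it is judged:
By the outcome, as a careful person would: the job done as asked, in the order asked, and still so for the second after the job is handed in, with the robot touching nothing.
It also fails if it takes over 51 s, if anything falls off the work surface, if the arm or the gripper's body presses on something with over 40 N, if the wrist force passes 120 N, or if a joint passes its speed limit or range.

## Robot

A 6-joint arm with a two-finger parallel gripper is mounted at the origin on the work surface. World frame = base frame: x ahead of the robot, y to its left, z up, the work surface at z = 0. Lengths are in mm, angles in rad, forces in N, time in s.
With the tool pointing down it reaches from about 300 to 775 mm from the base axis. Payload 14.6 kg.
Tool frame: the origin (TCP) lies between the finger pads; the fingertips stand 8 mm ahead of it and the grasp point (between the pads) lies 11 mm behind it; z points along the fingers, y is the direction in which the jaws open and shut (so a half turn about z gives the same grasp; the last joint's range is limited). The gripper opens to 94 mm and grips with 3 to 60 N. Pads are 16 mm wide; open, the fingers measure 119 mm over their backs; the gripper's body (75 mm by 177 mm) begins 78 mm behind the grasp point.
Start: joints at [-1.268, 0.3, 1.521, -0, 1.321, -0.067], TCP at [198.778, -512.812, 213.446] pointing down, gripper open.
Joint ranges: [-3.03, 3.03], [-0.79, 2.21], [0.23, 2.52], [-1.04, 4.18], [0, 3.07], [-2.55, 2.55]. Speed limits (rad/s): [2.22, 2.22, 2.57, 3.14, 3.14, 3.14].

## Interface

Orientations are given as [roll, pitch, yaw] about the fixed x, y, z axes, in that order (R = Rz(yaw) Ry(pitch) Rx(roll)).
In Python, from cell import manip gives the robot as it stands. The module is installed in compiled form; this text tells all that it offers.
- The arm moves only by the tool send_rows, never from a script. Its argument "series" is a list that holds one entry, the list of rows, each a list of 5 numbers: the opening, from 0 (shut) to 1 (fully open), then the shift along the tool's x, y, z in mm, then the turn about the tool's z in degrees. In form: [[[gripper, dx, dy, dz, roll], ...]]. A call has 1 to 10 rows; each row is the pose to reach, as a shift and turn from the pose commanded when the call began, along the tool's axes at that moment; what a row does not reach only later rows make up. A row lasts 1/10 s, in which the tool goes at most 50 mm and 8.59 degrees, less where a joint would pass 70% of its speed; a pose out of reach is approached as far as the arm can. A call with a gripper value outside its range is refused whole. The fingers move at their own pace and stop on an object; "newtons" is the grip in N (left out, the last holds). Time passes only in rows, so rows that repeat a pose let the fingers close. It gives the time, the measured TCP pose, the force and the opening at its end, in the units of the state.
- manip.read_state(): the state, without advancing time (a new reading comes with each control period).
- manip.camera(name): name is "side" or "top" or "wrist"; returns a dict with "img" (384x512x3 uint8, red, green, blue), "vfov" (degrees; the focal length in pixels is half the picture's height over the tangent of half this angle, whatever the lens; pixels are square), "cx", "cy" (the principal point, pixels), "pose" (4x4, takes a point from camera to world coordinates); the wrist camera has in their place "T_tool_cam" (4x4, takes a point from camera to tool coordinates, whose origin is the TCP and whose axes are the flange's). Camera axes: x right, y down, z forward; pixel columns grow to the right and rows downward; lengths in mm; the calibration is good to about 2 mm. A picture is of the moment at which its call begins: read the wrist's pose just before it. There is no depth.
- manip.sign_off(): hands the job in, once; it reports no verdict.
Trained networks look in a picture, given as the dict that the camera call returned (one of the last four; its "shot" number tells which), for a name from the list of things; names that differ only in an ending like _2 or _b are one class to them, and where a whole thing is asked for, a point or a joint stands for the part that bears it (a point fixed in the world has none). Each returns a list of dicts, best first, with "conf" (0 to 1); they miss things now and then, are a little off and sometimes report something else, mostly with a low value. They report only what shows in the picture. A call takes as long as a camera call.
- manip.find_in(target, picture): "rect" ([left, top, width, height] in pixels, round what is visible of it).
- manip.silhouettes(target, picture): "pixels" (384x512 bool, what is visible of it) and "rect" ([left, top, width, height] in pixels, round what is visible of it).
The state is a dict: "clock": time; "joints": joint angles; "qd": joint speeds; "effort": joint torques, N m; "eef_pos": TCP position; "eef_rot": TCP orientation; "wrist_force": force on the tool from outside, world axes, zero at the start; "moment": the same for the moment, N m; "finger_gap": finger opening in mm.
Only numpy, scipy, OpenCV 4.12 (cv2) and the standard library are available. Lean on these libraries where they do the work, as an engineer would, in place of code of your own. Each camera call takes 0.05 s, during which the arm holds its last target. There are 200 camera calls.

## Working session

There is one attempt and no reset: what is moved stays moved. The work goes in short steps, Python scripts to look and compute and a tool call to move; the robot and the scene stay as the last step left them, time stands still between calls to the robot, and variables do not carry over. Pictures are saved under pics/ and viewed, about 8 in all and at most 12, crops included, and the job is handed in when it is done.

Besides the shell and the picture viewer there is one more tool, called after "Emit:" as a command line: name --argument value ..., lists and objects as JSON in quotes. send_rows: Moves the arm, as the interface text tells. Its arguments: {"type":"object","properties":{"series":{"type":"array"},"newtons":{"type":"number"}},"required":["series"]}

```bash
mkdir -p pics; python3 - <<'E'
from cell import manip
import cv2,numpy as np
print(manip.read_state())
for n in ("top","side"):
    p=manip.camera(n)
    cv2.imwrite(f"pics/{n}0.png",cv2.resize(p["img"][:,:,::-1],(800,600)))
    print(n,p["vfov"],p["cx"],p["cy"],np.round(p["pose"],4).tolist())
    for t in ("enclosure","hatch_rib","bolt_tab","catch_top","hatch","objective_can","bolt"):
        print(t,[(np.round(d["rect"]).tolist(),round(d["conf"],2)) for d in manip.find_in(t,p)[:2]])
E
```

```text
{'clock': 0.0, 'joints': array([-1.26761614e+00,  3.00469787e-01,  1.52158742e+00, -1.97089949e-05,
        1.32069236e+00, -6.66002312e-02]), 'qd': array([-4.29555915e-04, -7.95476551e-05, -8.17452492e-04,  7.08487109e-04,
       -2.08125093e-03, -1.05990021e-03]), 'effort': array([ 2.07785175e-03, -5.31804764e+01, -3.52732122e+01,  7.09599629e-02,
        2.44526449e-02, -9.20318575e-05]), 'eef_pos': array([ 198.69208896, -512.58285299,  212.88436386]), 'eef_rot': array([-3.14043704e+00, -5.79458681e-05,  3.69785275e-01]), 'wrist_force': array([ 0.37525438, -0.43068282,  0.69203961]), 'moment': array([-0.03095503,  0.02104146, -0.04092171]), 'finger_gap': 93.95744823977789}
top 55.78156739020377 251.36041395453557 189.05881343459396 [[-0.0254, -0.9865, 0.1618, 495.0012], [-0.999, 0.0308, 0.031, 8.8114], [-0.0356, -0.1609, -0.9863, 801.1992], [0.0, 0.0, 0.0, 1.0]]
enclosure [([187.0, 146.0, 171.0, 139.0], 0.94), ([196.0, 190.0, 63.0, 59.0], 0.65)]
hatch_rib [([197.0, 190.0, 63.0, 59.0], 0.85), ([290.0, 212.0, 57.0, 40.0], 0.24)]
bolt_tab [([276.0, 192.0, 68.0, 25.0], 0.74)]
catch_top [([292.0, 215.0, 54.0, 38.0], 0.71)]
hatch [([197.0, 189.0, 64.0, 58.0], 0.72)]
objective_can [([312.0, 166.0, 24.0, 20.0], 0.76), ([231.0, 289.0, 83.0, 12.0], 0.19)]
bolt [([278.0, 194.0, 62.0, 22.0], 0.77)]
side 53.84223176594875 256.01275538175247 198.171404029548 [[0.9171, -0.2354, 0.3216, 346.7391], [-0.398, -0.4977, 0.7706, -573.9586], [-0.0213, -0.8348, -0.5502, 543.0781], [0.0, 0.0, 0.0, 1.0]]
enclosure [([191.0, 188.0, 143.0, 137.0], 0.6), ([229.0, 235.0, 41.0, 46.0], 0.17)]
hatch_rib [([208.0, 194.0, 49.0, 40.0], 0.7)]
bolt_tab [([262.0, 226.0, 26.0, 58.0], 0.86)]
catch_top [([232.0, 238.0, 39.0, 44.0], 0.78)]
hatch [([206.0, 193.0, 57.0, 40.0], 0.67)]
objective_can [([299.0, 235.0, 18.0, 29.0], 0.74)]
bolt [([262.0, 231.0, 28.0, 54.0], 0.89)]
```

```bash
python3 - <<'E'
import cv2
a=cv2.imread("pics/top0.png")
# crop around the enclosure (800/512=1.5625)
cv2.imwrite("pics/top0c.png",cv2.resize(a[190:480,260:600],(700,597),interpolation=cv2.INTER_CUBIC))
b=cv2.imread("pics/side0.png")
E
```

```text
(no output)
```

View pics/top0.png

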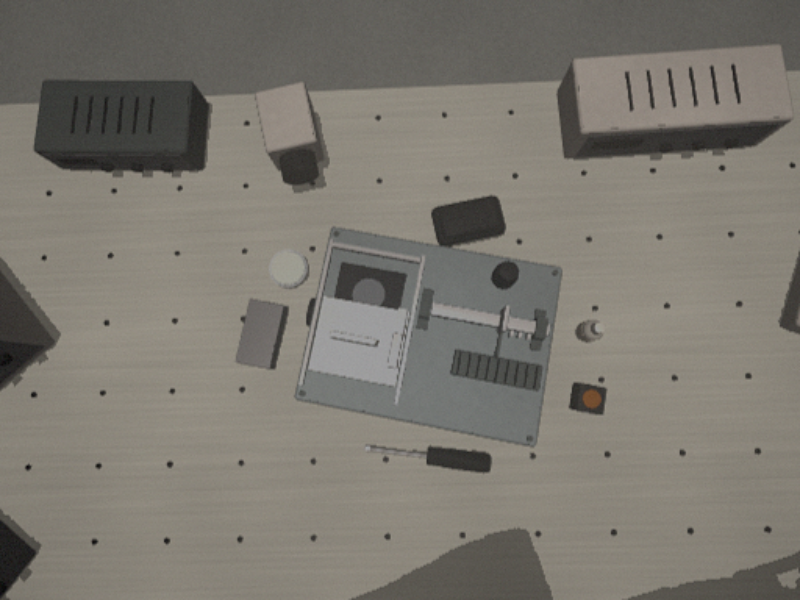

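View pics/side0.png

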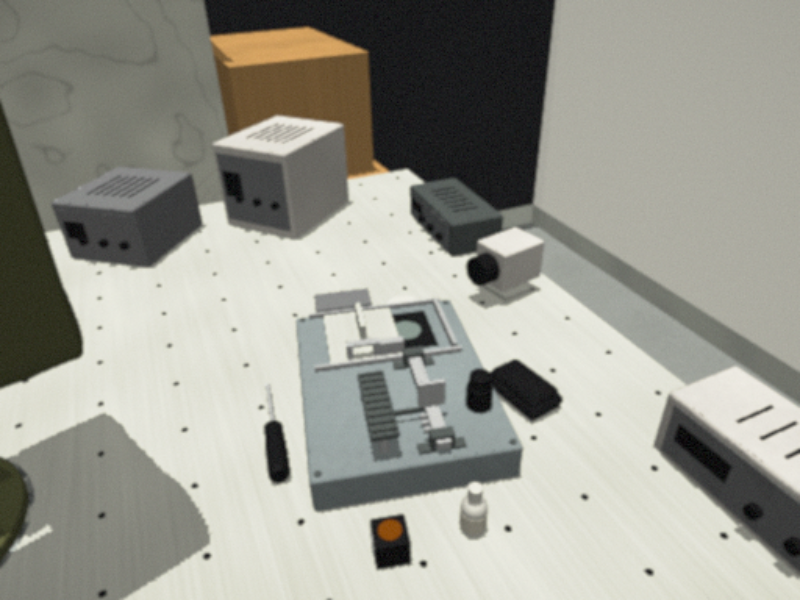

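Top view: box corners at about (332,228), (561,266), (537,445) and (296,401). The rib is near (354,340), the tab near (503,322), and the catch spans (452–541, 350–388). The hatch is partly open and the bolt withdrawn. Side view agrees. Next I fit the box pose.

```bash
cat > h.py <<'E'
import numpy as np
from scipy.optimize import least_squares
TOP=dict(P=np.array([[-0.0254,-0.9865,0.1618,495.0012],[-0.999,0.0308,0.031,8.8114],[-0.0356,-0.1609,-0.9863,801.1992],[0,0,0,1]]),v=55.78156739,c=(251.36,189.06))
SIDE=dict(P=np.array([[0.9171,-0.2354,0.3216,346.7391],[-0.398,-0.4977,0.7706,-573.9586],[-0.0213,-0.8348,-0.5502,543.0781],[0,0,0,1]]),v=53.84223177,c=(256.01,198.17))
def proj(C,p):
    q=C["P"][:3,:3].T@(np.asarray(p)-C["P"][:3,3]); f=192/np.tan(np.radians(C["v"]/2))
    return np.array([C["c"][0]+f*q[0]/q[2],C["c"][1]+f*q[1]/q[2]])
def unproj(C,uv,z):
    f=192/np.tan(np.radians(C["v"]/2))
    d=C["P"][:3,:3]@np.array([(uv[0]-C["c"][0])/f,(uv[1]-C["c"][1])/f,1]);o=C["P"][:3,3]
    return o+d*(z-o[2])/d[2]
def w(b,p):
    c,s=np.cos(b[2]),np.sin(b[2]); return np.array([b[0]+c*p[0]-s*p[1],b[1]+s*p[0]+c*p[1],p[2]])
def inv(b,p):
    c,s=np.cos(b[2]),np.sin(b[2]); x,y=p[0]-b[0],p[1]-b[1]; return np.array([c*x+s*y,-s*x+c*y,p[2]])
E
python3 - <<'E'
from h import *
k=.64
cs=[(120,160,50),(120,-160,50),(-120,-160,50),(-120,160,50)]
T=np.array([(332,228),(561,266),(537,445),(296,401)])*k
S=np.array([(443,300),(519,449),(314,487),(298,319)])*k
for nm,sets in (("top",[(TOP,T)]),("side",[(SIDE,S)]),("both",[(TOP,T),(SIDE,S)])):
    r=least_squares(lambda b:np.concatenate([proj(C,w(b,c))-u for C,U in sets for c,u in zip(cs,U)]),[470,0,-.15])
    print(nm,r.x.round(3),r.fun.round(1))
b=r.x
print("rib",inv(b,unproj(TOP,np.array((354,339))*k,85)),"tab",inv(b,unproj(TOP,np.array((505,310))*k,103)),"catch",inv(b,unproj(TOP,np.array((496.5,369))*k,87)),"can",inv(b,unproj(TOP,np.array((506,271))*k,98)))
print("staple", inv(b,unproj(TOP,np.array((394,350))*k,78)))
E
```

```text
top [ 5.66954e+02 -1.60000e+01 -2.03000e-01] [-1.3 -0.8  1.3 -0.6  0.9  0.9 -0.9  0.2]
side [ 5.64801e+02 -1.80970e+01 -2.03000e-01] [ 2.8 -1.1  4.  -0.9 -3.1 -0.7 -3.8 -0.1]
both [ 5.6599e+02 -1.6696e+01 -2.0300e-01] [-1.  -0.4  1.7 -0.1  1.3  1.4 -0.6  0.6  3.  -1.4  4.1 -1.6 -2.7 -1.5
 -3.4 -0.6]
rib [-27.69253395  94.95937947  85.        ] tab [ 38.8354815  -84.62035379 103.        ] catch [-33.6003054  -87.23614251  87.        ] can [ 88.84026188 -79.32874871  98.        ]
staple [-32.12304934  42.83560389  78.        ]
```

Emit:
send_rows --series '[[[1,15,-10,0,-3],[1,45,-30,0,-9],[0.8,80,-54,0,-16],[0.6,118,-79,0,-23],[0.5,156,-105,0,-30],[0.5,194,-131,0,-37],[0.5,232,-156,0,-44],[0.5,270,-182,0,-51],[0.5,300,-202,0,-57.2],[0.5,315,-212,0,-57.2]]]'

```text
clock: 1.8
eef_pos: [416.9, -198.2, 213.6]
eef_rot: [3.141, -0.0, 1.377]
wrist_force: [0.7, -0.4, -0.1]
finger_gap: 47.2
```

Emit:
send_rows --series '[[[0.5,15,7,0,0],[0.5,45,20,0,0],[0.5,80,35,0,0],[0.5,115,50,0,0],[0.5,150,65,0,0],[0.5,180,79,0,0],[0.5,200,87,0,0],[0.5,210,91,0,0],[0.5,210,91,0,0],[0.5,210,91,0,0]]]'

```text
clock: 2.8
eef_pos: [546.8, -14.3, 213.4]
eef_rot: [-3.141, 0.0, 1.369]
wrist_force: [-0.2, -0.7, -0.2]
finger_gap: 47.5
```

```bash
python3 - <<'E'
from cell import manip
import cv2,numpy as np,pickle
s=manip.read_state(); p=manip.camera("wrist")
print(s["eef_pos"],s["eef_rot"],s["joints"]); print(p["vfov"],p["cx"],p["cy"],np.round(p["T_tool_cam"],4).tolist())
pickle.dump((s,p),open("w0.pkl","wb"))
cv2.imwrite("pics/w0.png",cv2.resize(p["img"][:,:,::-1],(800,600),interpolation=cv2.INTER_CUBIC))
E
```

```text
[546.76329889 -14.26075544 213.44308192] [-3.14141028e+00  1.45081785e-04  1.36865444e+00] [-9.29830517e-02  2.93242344e-01  1.52961333e+00 -1.28401090e-04
  1.31893407e+00  1.09190863e-01]
67.5107701098161 255.00715332477304 190.90425829314924 [[0.0002, -0.9733, -0.2296, 65.34], [1.0, 0.0003, -0.0002, 0.9104], [0.0003, -0.2296, 0.9733, -170.0837], [0.0, 0.0, 0.0, 1.0]]
```

View pics/w0.png

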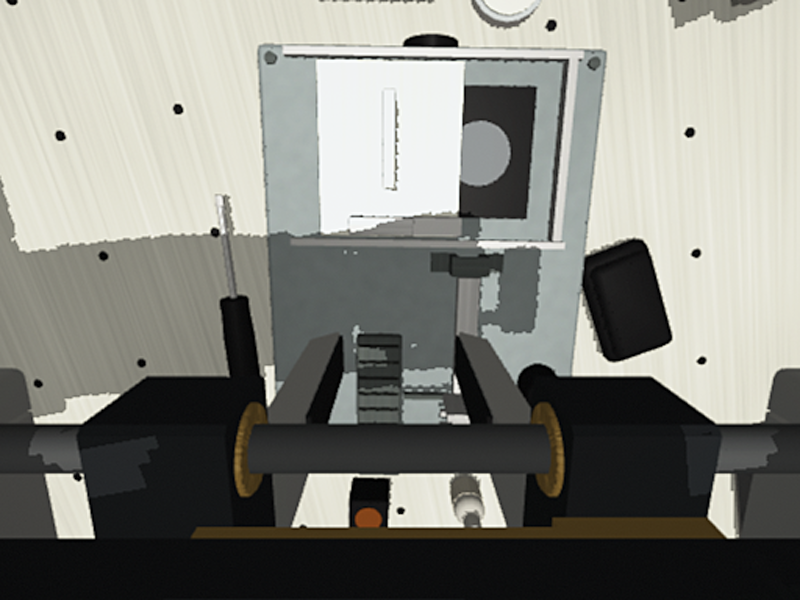

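Wrist view: the far-left edge corners are at (261,46) and (606,50), the rib top at (390,90–188), and the catch's end edge at (358–402,335). The tab is hidden behind a finger at about (455,405). I'll refine the pose from these.

```bash
python3 - <<'E'
from h import *
import pickle
from scipy.spatial.transform import Rotation as R
s,p=pickle.load(open("w0.pkl","rb"))
M=np.eye(4);M[:3,:3]=R.from_euler("xyz",s["eef_rot"]).as_matrix();M[:3,3]=s["eef_pos"]
W=dict(P=M@p["T_tool_cam"],v=p["vfov"],c=(p["cx"],p["cy"]))
k=.64
obs=[((-120,160,50),(260,46)),((120,160,50),(607,50)),((-50,-35,87),(358,335)),((-18,-35,87),(402,335))]
f=lambda b:np.concatenate([proj(W,w(b,c))-np.array(u)*k for c,u in obs])
r=least_squares(f,[566,-16,-.203]);b=r.x
print(b.round(3),r.fun.round(1))
print("rib",inv(b,unproj(W,np.array((389.5,139))*k,85)))
for nm,bp in (("ribapp",(-55,95)),):
    print(nm,w(b,(*bp,0)))
E
```

```text
[ 5.69027e+02 -1.72890e+01 -2.16000e-01] [-2.8 -1.9  3.  -1.  -0.8  1.8  0.6  2.2]
rib [-28.5847808   96.19069782  85.        ]
ribapp [535.64846872  87.28515773   0.        ]
```

Emit:
send_rows --series '[[[0,15,-6,0,0],[0,45,-18,0,0],[0,75,-30,0,0],[0,92,-36,10,0],[0,95.5,-37,40,0],[0,95.5,-37,75,0],[0,95.5,-37,105,0],[0,95.5,-37,130,0],[0,95.5,-37,139,0],[0,95.5,-37,139,0]]]'

```text
clock: 3.85
eef_pos: [529.7, 87.2, 74.0]
eef_rot: [-3.14, 0.0, 1.368]
wrist_force: [-0.3, 0.3, 0.9]
finger_gap: 0.2
```

Emit:
send_rows --series '[[[0,0,3,0,0],[0,0,8,0,0],[0,0,14,0,0],[0,0,22,0,0],[0,0,30,0,0],[0,0,38,0,0],[0,0,46,0,0],[0,0,54,0,0],[0,0,62,0,0],[0,0,68,0,0]]]'

```text
clock: 4.85
eef_pos: [597.5, 73.1, 74.3]
eef_rot: [-3.141, 0.0, 1.368]
wrist_force: [-3.2, -0.6, 1.1]
finger_gap: 0.8
```

Emit:
send_rows --series '[[[0,0,3,0,0],[0,0,5,0,0],[0,0,7,0,0],[0,0,8,0,0],[0,0,9,0,0],[0,0,9,0,0]]]'

```text
clock: 5.45
eef_pos: [605.6, 71.6, 74.3]
eef_rot: [-3.141, 0.0, 1.368]
wrist_force: [-1.8, -1.1, -0.6]
finger_gap: 0.8
```

Emit:
send_rows --series '[[[0,0,1,0,0],[0,0,2,0,0],[0,0,3,0,0],[0,0,4,0,0],[0,0,4,0,0]]]'

```text
clock: 5.95
eef_pos: [606.0, 71.6, 74.2]
eef_rot: [-3.132, 0.001, 1.368]
wrist_force: [-32.2, 1.7, 17.1]
finger_gap: 0.4
```

Emit:
send_rows --series '[[[0,0,-6,0,0],[0,0,-14,0,0],[0,0,-18,-20,0],[0,-5,-19,-55,0],[0.2,-30,-20,-82,0],[0.57,-68,-21,-86,0],[0.57,-106,-22,-86,0],[0.57,-144,-23,-86,0],[0.57,-180,-24,-86,0],[0.57,-198,-25,-86,0]]]'

```text
clock: 6.95
eef_pos: [544.7, -120.4, 160.8]
eef_rot: [3.14, 0.0, 1.366]
wrist_force: [1.1, 0.8, 0.2]
finger_gap: 45.1
```

Emit:
send_rows --series '[[[0.57,-4.5,0,0,0],[0.57,-4.5,0,0,0],[0.57,-4.5,0,0,0]]]'

```text
clock: 7.25
eef_pos: [544.6, -121.6, 160.5]
eef_rot: [3.141, -0.0, 1.369]
wrist_force: [0.3, -0.4, -0.1]
finger_gap: 53.6
```

```bash
python3 - <<'E'
from cell import manip
import cv2,numpy as np,pickle
s=manip.read_state(); p=manip.camera("wrist"); t=manip.camera("top"); sd=manip.camera("side")
print(s["eef_pos"],s["eef_rot"],s["finger_gap"],s["wrist_force"])
pickle.dump((s,p),open("w1.pkl","wb"))
up=lambda im,x0,x1,y0,y1,W,H:cv2.resize(im[y0:y1,x0:x1,::-1],(W,H),interpolation=cv2.INTER_CUBIC)
a=up(p["img"],100,420,0,384,500,600); b=up(sd["img"],180,360,150,330,300,300); c=up(t["img"],180,360,130,310,300,300)
cv2.imwrite("pics/m1.png",np.hstack([a,np.vstack([b,c])]))
E
```

```text
[ 544.64881812 -121.59747281  160.51263477] [ 3.14118677e+00 -1.58863230e-04  1.36891976e+00] 53.637638292311024 [ 0.32947356 -0.39199392 -0.057971  ]
```

View pics/m1.png

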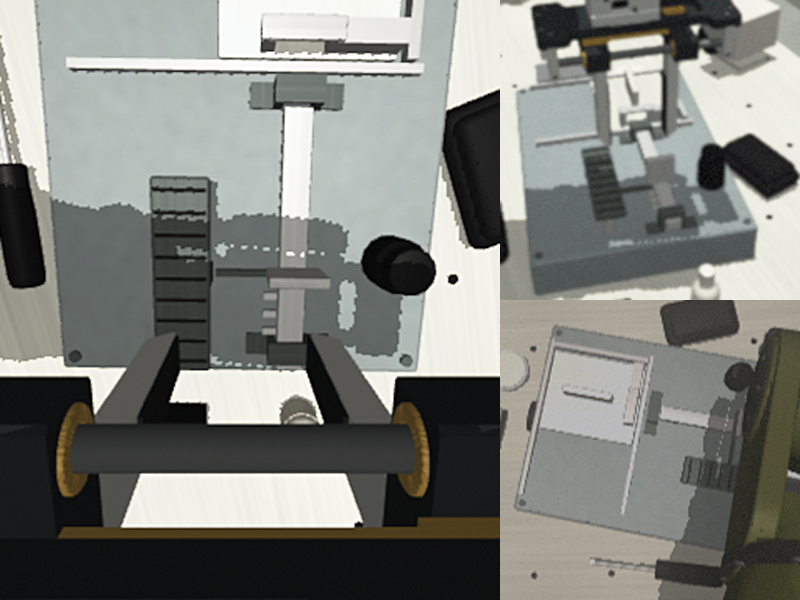

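The picture shows the hatch shut against its far bar. The tab top is at about (298,282) and the catch at x 150–210, with the fingers behind both. I'll measure the tab and catch relative to the TCP.

```bash
python3 - <<'E'
from h import *
import pickle
from scipy.spatial.transform import Rotation as R
s,p=pickle.load(open("w1.pkl","rb"))
M=np.eye(4);M[:3,:3]=R.from_euler("xyz",s["eef_rot"]).as_matrix();M[:3,3]=s["eef_pos"]
W=dict(P=M@p["T_tool_cam"],v=p["vfov"],c=(p["cx"],p["cy"]))
g=lambda u,z:(M[:3,:3].T@(unproj(W,np.array(u)*.64+np.array([100,0]),z)-M[:3,3])).round(1)
for n,u,z in (("tab lower L",(267,288),103),("tab lower R",(330,288),103),("catch farL",(150,178),87),("catch farR",(209,178),87),("catch nearL",(153,368),87),("catch nearR",(210,368),87),("boxcorner nearR",(66,366),50),("boxcorner farR",(416,370),50),("staple L",(262,52),78),("staple R",(349,52),78)):
    print(n,g(u,z),inv((567.5,-17,-.207),unproj(W,np.array(u)*.64+np.array([100,0]),z)).round(1))
E
```

```text
tab lower L [17.1 13.7 57.5] [ 12.8 -89.9 103. ]
tab lower R [17.1 46.4 57.5] [ 45.4 -89.7 103. ]
catch farL [ 72.7 -47.5  73.5] [-48.7 -34.6  87. ]
catch farR [ 72.7 -16.6  73.5] [-17.8 -34.5  87. ]
catch nearL [-33.6 -50.8  73.5] [ -51.4 -140.9   87. ]
catch nearR [-33.6 -17.8  73.5] [ -18.4 -140.7   87. ]
boxcorner nearR [ -47.2 -116.5  110.5] [-117.1 -154.9   50. ]
boxcorner farR [-50.  116.9 110.6] [ 116.3 -156.5   50. ]
staple L [135.3  11.   82.5] [ 9.4 28.3 78. ]
staple R [135.3  55.5  82.6] [54.  28.5 78. ]
```

Emit:
send_rows --series '[[[0.57,0,0,10,0],[0.57,0,0,30,0],[0.57,0,0,50,0],[0.57,0,0,60,0],[0.57,0,0,65,0],[0.57,0,0,68,0],[0.57,0,0,71,0],[0.57,0,0,74,0],[0.57,0,0,75,0],[0.57,0,0,75,0]]]' --newtons 30

```text
clock: 8.4
eef_pos: [544.5, -122.5, 85.9]
eef_rot: [3.141, -0.0, 1.368]
wrist_force: [-3.2, 2.8, 5.5]
finger_gap: 53.3
```

Emit:
send_rows --series '[[[0.57,1,0,1,0],[0.57,4,0,1,0],[0.57,8,0,1,0],[0.57,12,0,1,0],[0.57,16,0,1,0],[0.57,20,0,1,0],[0.57,24,0,1,0],[0.57,28,0,1,0],[0.57,32,0,1,0],[0.57,34,0,1,0]]]'

```text
clock: 9.4
eef_pos: [552.2, -90.2, 85.6]
eef_rot: [3.138, 0.002, 1.368]
wrist_force: [-0.2, -6.9, 5.6]
finger_gap: 53.5
```

Emit:
send_rows --series '[[[0.57,3,0,0,0],[0.57,6,0,0,0],[0.57,9,0,0,0],[0.57,12,0,0,0],[0.57,14,0,0,0],[0.57,16,0,0,0],[0.57,17,0,0,0],[0.57,18,0,0,0],[0.57,18,0,0,0]]]'

```text
clock: 10.3
eef_pos: [555.8, -72.6, 85.6]
eef_rot: [3.138, 0.001, 1.368]
wrist_force: [0.7, -5.9, 6.9]
finger_gap: 53.6
```

Emit:
send_rows --series '[[[0.57,1,0,0,0],[0.57,2,0,0,0],[0.57,3,0,0,0],[0.57,4,0,0,0],[0.57,5,0,0,0],[0.57,5,0,0,0]]]'

```text
clock: 10.9
eef_pos: [556.2, -70.9, 85.7]
eef_rot: [3.138, 0.006, 1.366]
wrist_force: [-6.2, -29.9, 8.0]
finger_gap: 53.9
```

Emit:
send_rows --series '[[[0.57,-3,0,0,0],[0.57,-7,0,0,0],[0.57,-9,0,-3,0],[0.57,-9,0,-10,0],[0.57,-9,0,-25,0],[0.57,-9,0,-50,0],[0.57,-9,0,-85,0],[0.57,-9,0,-110,0],[0.57,-20,0,-125,0],[0.57,-30,0,-130,0]]]'

```text
clock: 11.9
eef_pos: [550.2, -96.6, 216.5]
eef_rot: [3.138, 0.0, 1.369]
wrist_force: [0.5, 0.1, -0.6]
finger_gap: 53.5
```

Emit:
send_rows --series '[[[0.57,-20,0,0,0],[0.57,-40,0,0,0],[0.57,-50,0,0,0],[0.57,-50,0,0,0],[0.57,-50,0,0,0]]]'

```text
clock: 12.4
eef_pos: [539.7, -144.8, 214.1]
eef_rot: [-3.141, -0.0, 1.368]
wrist_force: [-1.3, 0.8, 0.5]
finger_gap: 53.9
```

```bash
python3 - <<'E'
from cell import manip
import cv2,numpy as np,pickle
s=manip.read_state(); p=manip.camera("wrist"); t=manip.camera("top"); sd=manip.camera("side")
print(s["clock"],s["eef_pos"],s["wrist_force"])
pickle.dump((s,p),open("w2.pkl","wb"))
up=lambda im,x0,x1,y0,y1,W,H:cv2.resize(im[y0:y1,x0:x1,::-1],(W,H),interpolation=cv2.INTER_CUBIC)
a=up(p["img"],100,420,0,384,500,600); b=up(sd["img"],180,360,150,330,300,300); c=up(t["img"],180,360,130,310,300,300)
cv2.imwrite("pics/m2.png",np.hstack([a,np.vstack([b,c])]))
E
```

```text
12.4 [ 539.70251788 -144.7773577   214.12949052] [-1.27244845  0.84040688  0.47634433]
```

View pics/m2.png

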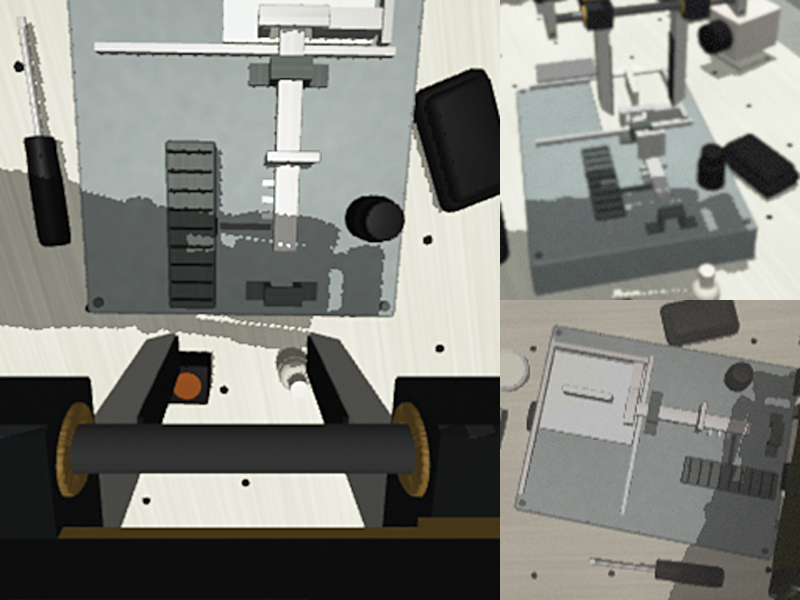

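Bolt is through the staple, with the tab at (293,157) and the catch's tooth behind the last comb tooth. Before handing in I'll check the tab's travel and the catch's height numerically.

```bash
python3 - <<'E'
from h import *
import pickle
from scipy.spatial.transform import Rotation as R
s,p=pickle.load(open("w2.pkl","rb"))
M=np.eye(4);M[:3,:3]=R.from_euler("xyz",s["eef_rot"]).as_matrix();M[:3,3]=s["eef_pos"]
W=dict(P=M@p["T_tool_cam"],v=p["vfov"],c=(p["cx"],p["cy"]))
f=lambda u,z:inv((567.5,-17,-.207),unproj(W,np.array(u)*.64+np.array([100,0]),z)).round(1)
print("tab -y edge (expect -48 home)",f((293,165),103))
a,b=f((167,142),87),f((215,142),87);c,d=f((170,307),87),f((215,307),87)
print("catch",a,b,c,d,"widths",b[0]-a[0],"length",a[1]-c[1])
a,c=f((167,142),75),f((170,307),75); print("if down, length",a[1]-c[1],a,c)
E
```

```text
tab -y edge (expect -48 home) [ 30.1 -49.2 103. ]
catch [-47.8 -34.8  87. ] [-17.7 -34.6  87. ] [ -49.5 -141.9   87. ] [ -18.7 -141.7   87. ] widths 30.099999999999998 length 107.10000000000001
if down, length 111.4 [-49.8 -33.5  75. ] [ -51.4 -144.9   75. ]
```

```bash
python3 - <<'E'
from h import *
import pickle,cv2
from scipy.spatial.transform import Rotation as R
out=[]
for fn,tr in (("w1.pkl",(0,)),("w2.pkl",(40,45))):
    s,p=pickle.load(open(fn,"rb"))
    M=np.eye(4);M[:3,:3]=R.from_euler("xyz",s["eef_rot"]).as_matrix();M[:3,3]=s["eef_pos"]
    W=dict(P=M@p["T_tool_cam"],v=p["vfov"],c=(p["cx"],p["cy"]))
    y0=140 if fn=="w1.pkl" else 60
    im=cv2.resize(p["img"][y0:y0+100,230:330,::-1],(400,400),interpolation=cv2.INTER_NEAREST)
    for t in tr:
        im2=im.copy()
        q=[(proj(W,w((567.5,-17,-.207),(30+a,-90+t+b,103)))-[230,y0])*4+2 for a,b in((-16,-3),(16,-3),(16,3),(-16,3))]
        cv2.polylines(im2,[np.int32(q)],True,(0,0,255),1); out.append(im2)
cv2.imwrite("pics/m3.png",cv2.resize(np.hstack(out),(798,266)))
E
```

```text
(no output)
```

View pics/m3.png

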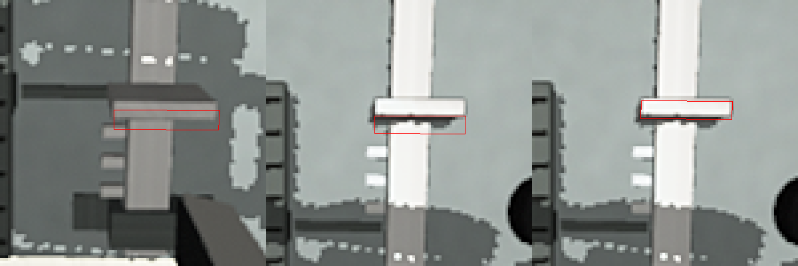

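The outline for 45 mm travel matches the tab and the one for 40 mm does not, so the bolt is fully home. Nothing is touching the robot, so I'm handing in.

```bash
python3 -c "
from cell import manip
print(manip.sign_off())"
```

```text
the job is handed in; nothing more can be done
None
```

The enclosure is closed: the hatch is shut, the bolt is fully home through the staple, and the catch was let go and has sprung back up. I handed the job in at about 12.4 s on the robot's clock.

- **Hatch:** I pushed the rib with the closed fingertips until it hit the stop. The force rose to about 32 N, at the position expected for shut to within about 1 mm.
- **Catch and bolt:** One fingertip held the catch about 9–10 mm down while the other pushed the tab until the bolt hit its hard stop at about 30 N. I then backed off the tab and lifted away.
- **Final pictures:** The bolt is through the staple and the catch's tooth sits behind the last comb tooth. The catch looks the same as before it was pressed. The fingers are clear above the box, with only sensor noise left on the wrist force. The loose items in those pictures look undisturbed, but I checked that by eye only; the slide box and petri dish are only partly in those crops.
- **One disagreement:** Comparing the tab's edge before and after gave only about 41 mm of travel. The "before" reading was 2–3 mm off, so I drew the expected tab outlines over the last picture. The 45 mm outline matched and the 40 mm one did not, and the tab position worked out from where the arm stopped also gives about 45 mm.

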